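# Take the hub knob off the bench cutter

### The job

The knives of the bench cutter are to come out for washing, so undo the blue hub knob that holds them on their spindle. Nobody remembers whether its thread is right- or left-handed: if it binds one way, undo it the other way, then lift it off without dropping it. Finish still holding the knob in the gripper, up beside the bowl and higher than its rim, so that the knives can be drawn straight up, and leave the other things on the bench where they are.

Things in the scene. Friction and masses are not known exactly. Their poses are not given: they have to be found in the camera images.
- cutter: bench cutter, a fixed metal machine: housing 330 x 235 mm, 110 mm high, with an open round steel bowl on it (outer diameter 200, inner 192 mm; inner floor 125 mm, rim 225 mm above the bench). Origin on the bench under the bowl's axis; x points from the control panel to the rear, z up.
- bowl_mouth (a point): centre of the bowl's mouth, on its axis at rim height. A black upright grip on the bowl's -y side (of the cutter) reaches 142 mm from the axis, 216 mm high; behind the bowl (+x) a tower 200 mm wide stands 118 to 190 mm from the axis, 227 mm high.
- hub_seat (a point): point on the upright axis of the fixed knife hub (also the bowl's axis), 215 mm above the bench, where the knob's underside sits. The hub below is 44 to 62 mm thick and does not turn; the upper knife is 34 mm below this point. The thread ends 25 mm above it. A spring washer under the knob keeps it snug (turning torque up to 0.4 N m) and lifts it 2 to 3 mm when free.
- knob_center (a point): centre (half-way up) of the blue fluted hub knob, diameter 54, height 34 mm, 90 g; its x axis is the white line on top, z its axis, up. Quick thread of either hand, hidden: the wrong way it stops hard after 10 to 30 degrees; the right way it is free after about 55: turn it 65 to 95 degrees from its start, then lift straight up 30 mm or more. Past 100 degrees it stops.
- spice_bottle_mid (a point): orange spice bottle with black cap standing on the bench beside the cutter, diameter 68 mm, 170 mm high; the point is half-way up. To be left alone.
- spatula: spatula with a red handle and black blade lying on the bench, 240 mm long; to be left alone.
- lid: the cutter's clear round lid lying on the bench, diameter 208 mm, 22 mm thick, with a filler neck 64 mm wide on it, 55 mm high in all; origin at the centre of its underside. To be left alone.

How it is judged:
By the outcome, as a careful person would: the job done as asked, in the order asked, and still so for the second after the job is handed in, while the arm keeps its last pose, push and grip.
It also fails if it takes over 51 s, if anything falls off the work surface, if the arm or the gripper's body presses on something with over 40 N, if the wrist force passes 120 N, or if a joint passes its speed limit or range.

### The arm

A 6-joint arm with a two-finger parallel gripper is mounted at the origin on the work surface. World frame = base frame: x ahead of the robot, y to its left, z up, the work surface at z = 0. Lengths are in mm, angles in rad, forces in N, time in s.
With the tool pointing down it reaches from about 275 to 750 mm from the base axis. Payload 10.2 kg.
Tool frame: the origin (TCP) lies at the very end of the fingers, on their centre line; the grasp point (between the pads) lies 19 mm behind it; z points along the fingers, y is the line along which they close (so a half turn about z gives the same grasp; the last joint's range is limited). The gripper opens to 85 mm and grips with 20 to 120 N. Pads are 22 mm wide; open, the fingers measure 114 mm over their backs; the gripper's body (76 mm by 85 mm) begins 54 mm behind the grasp point. The pads swing forward as they close: fully open they stand 13 mm farther back than shut.
Start: joints at [-1.524, 0.313, 1.498, -0, 1.331, -0.223], TCP at [139.919, -506.017, 231.294] pointing down, gripper open.
Joint ranges: [-2.94, 2.94], [-0.97, 2.17], [0.19, 2.56], [-1.23, 4.37], [0.02, 3.11], [-2.88, 2.88]. Speed limits (rad/s): [2.39, 2.39, 3.01, 3.14, 3.14, 3.14].

### API

Orientations are given as a unit quaternion [w, x, y, z].
In Python, from rig import ctrl gives the robot as it stands.
- The arm moves only by the tool step_arm, never from a script. Its argument "increments" is a list of rows, each a list of 3 entries, a list of its own where there are three numbers: the shift along the tool's x, y, z in cm, then the turn, a rotation vector about the tool's x, y, z in degrees, then the opening in per cent of the stroke, from 0 (shut) to 100 (fully open). A call has 1 to 8 rows; each row is the pose to reach, as a shift and turn from the pose commanded when the call began, along the tool's axes at that moment; what a row does not reach only later rows make up. A row lasts 1/8 s, in which the tool goes at most 62.5 mm and 10.7 degrees, less where a joint would pass 70% of its speed; a pose out of reach is approached as far as the arm can. A call with a gripper value outside its range is refused whole. The fingers move at their own pace and stop on an object; "squeeze" is the grip in N (left out, the last holds). Time passes only in rows, so rows that repeat a pose let the fingers close. It gives the time, the measured TCP pose, the force, the opening and the grip force at its end, in the units of the state.
- ctrl.sense(): the state, without advancing time (a new reading comes with each control period).
- ctrl.capture(name): name is "scene" or "top" or "wrist"; returns a dict with "img" (400x640x3 uint8, red, green, blue), "fx", "fy", "cx", "cy" (pixels), "extrinsics" (4x4, takes a point from camera to world coordinates). Camera axes: x right, y down, z forward; pixel columns grow to the right and rows downward; lengths in mm; the calibration is good to about 2 mm. A picture is of the moment at which its call begins. There is no depth.
- ctrl.finish_job(): hands the job in; it is judged then, once.
The state is a dict: "time_s": time; "joints": joint angles; "dq": joint speeds; "tau": joint torques, N m; "eef_pos": TCP position; "ee_rot": TCP orientation; "force": force on the tool from outside, world axes, zero at the start; "wrist_torque": the same for the moment, N m; "grip_width": opening from 0.0 (shut) to 1.0 (fully open); "grip_force": force on a finger pad.
Only numpy, scipy, OpenCV 4.12 (cv2) and the standard library are available. Lean on these libraries where they do the work, as an engineer would, in place of code of your own. Each camera call takes 0.05 s, during which the arm holds its last target. There are 200 camera calls.

## Working session

There is one attempt and no reset: what is moved stays moved. The work goes in short steps, Python scripts to look and compute and a tool call to move; the robot and the scene stay as the last step left them, time stands still between calls to the robot, and variables do not carry over. Pictures are saved under pics/ and viewed, at most 10 in all, crops included, and the job is handed in when it is done.

Besides the shell and the picture viewer there is one more tool, called after "Request:" as name(argument=value, ...) on one line, values as JSON. step_arm: Moves the arm, as the interface text tells. Its arguments: {"type":"object","properties":{"increments":{"type":"array"},"squeeze":{"type":"number"}},"required":["increments"]}

```bash
mkdir -p pics
python3 - <<'E'
from rig import ctrl
import cv2,numpy as np
np.set_printoptions(precision=4,suppress=True)
for n in("scene","top"):
    c=ctrl.capture(n); cv2.imwrite(f"pics/{n}1.png",c["img"][:,:,::-1]); print(n,c["fx"],c["fy"],c["cx"],c["cy"]);print(np.array(c["extrinsics"]))
s=ctrl.sense();print(s)
E
```

```text
scene 511.47209858840955 511.47209858840955 315.23908882729995 200.32546944080437
[[  -0.8564    0.2975   -0.4219 1151.5497]
 [   0.5162    0.5028   -0.6933 1085.9745]
 [   0.0059   -0.8116   -0.5842 1040.7686]
 [   0.        0.        0.        1.    ]]
top 416.3369599110821 416.3369599110821 324.27573937618047 193.80350013324403
[[  -0.0124   -0.9895    0.1441  367.9338]
 [  -0.9998    0.0141    0.0113   28.8599]
 [  -0.0133   -0.1439   -0.9895 1288.9279]
 [   0.        0.        0.        1.    ]]
{'time_s': 0.1, 'joints': array([-1.5244,  0.3134,  1.4983,  0.    ,  1.331 , -0.2234]), 'dq': array([ 0.0013, -0.0002, -0.0016, -0.0007, -0.0009,  0.0007]), 'tau': array([  0.0029, -41.2901, -26.0139,  -0.0002,   0.003 ,   0.    ]), 'eef_pos': array([ 139.9161, -505.7963,  230.8159]), 'ee_rot': array([-0.0005,  0.9909,  0.1345,  0.0001]), 'force': array([ 0.1227, -1.0041,  0.32  ]), 'wrist_torque': array([0.0025, 0.0792, 0.0146]), 'grip_force': 0.0, 'grip_width': 0.9974958590836627}
```

View pics/scene1.png

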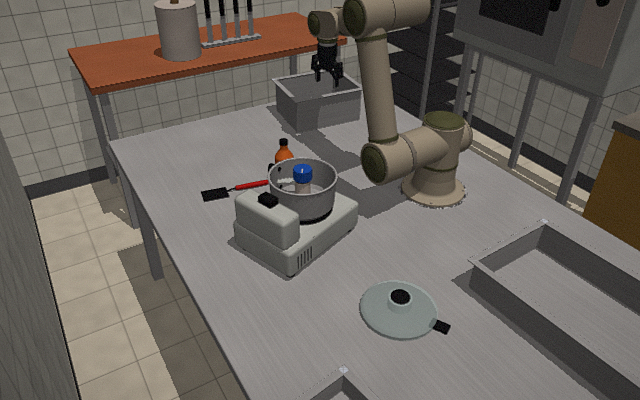

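View pics/top1.png

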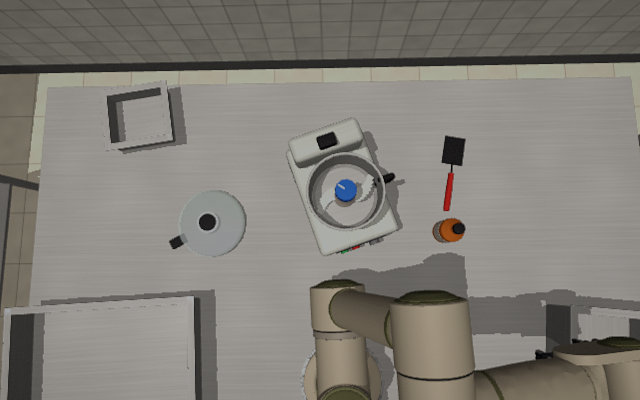

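The knob shows at about (345,190) in top and (303,174) in scene. The tower is on the far side, the grip is to the right, the bottle is at (450,230), and the lid is at (212,222).

```bash
cat > h.py <<'E'
from rig import ctrl
import cv2,numpy as np
from scipy.spatial.transform import Rotation as R
np.set_printoptions(precision=2,suppress=True)
def blue(c):
    h=cv2.cvtColor(c["img"],cv2.COLOR_RGB2HSV); m=cv2.inRange(h,(105,120,40),(130,255,255))
    n,l,s,ce=cv2.connectedComponentsWithStats(m); i=1+np.argmax(s[1:,4]); return ce[i],s[i]
def ray(c,uv):
    E=np.array(c["extrinsics"]); d=E[:3,:3]@[(uv[0]-c["cx"])/c["fx"],(uv[1]-c["cy"])/c["fy"],1]; return E[:3,3],d
def onz(c,uv,z):
    o,d=ray(c,uv); return o+d*(z-o[2])/d[2]
def totool(p):
    s=ctrl.sense(); q=s["ee_rot"]; r=R.from_quat([q[1],q[2],q[3],q[0]])
    return r.inv().apply(np.array(p)-s["eef_pos"])/10
E
python3 - <<'E'
from h import *
for n,z in(("top",243),("scene",235)):
    c=ctrl.capture(n); ce,s=blue(c); p=onz(c,ce,z); print(n,ce,s,p)
    if n=="top":
        for uv in((450,230),(212,222),(325,140)): print(onz(c,uv,120))
        P=p
for z in (330,): print(totool([P[0]-0,P[1],z]))
E
```

```text
top [345.58 190.39] [335 179  22  23 355] [528.24 -13.36 243.  ]
[ 431.08 -307.35  120.  ]
[462.36 359.85 120.  ]
[695.35  38.23 120.  ]
scene [302.09 172.99] [293 164  19  19 311] [532.15  -6.61 235.  ]
[ 50.56 -37.13  -9.87]
```

Request:
step_arm(increments=[[[0,0,-5],[0,0,0],100],[[3,-2,-10],[0,0,-5],100],[[7,-5,-10],[0,0,-12],100],[[11,-8,-10],[0,0,-20],100],[[15,-11,-10],[0,0,-27],100],[[19,-14,-10],[0,0,-34],100],[[23,-17,-10],[0,0,-41],100],[[27,-20,-10],[0,0,-48],100]])

```text
time_s: 1.2
eef_pos: [347.6, -239.8, 331.3]
ee_rot: [0.0, 0.85, 0.528, 0.0]
force: [0.5, -0.9, 0.5]
grip_width: 1.002
grip_force: 0.0
```

Run:
```python
from h import *
s=ctrl.sense();print(s["eef_pos"],s["joints"],s["force"],s["ee_rot"]); print(totool([529,-11,340]))
```

```text
[ 347.56 -239.83  331.31] [-0.88  0.02  1.58  0.    1.53 -0.42] [ 0.52 -0.94  0.5 ] [0.   0.85 0.53 0.  ]
[28.56  6.12 -0.87]
```

Request:
step_arm(increments=[[[4,1,0],[0,0,-4],100],[[9,2,-1],[0,0,-8],100],[[14,3,-1],[0,0,-13],100],[[19,4,-1],[0,0,-18],100],[[24,5,-1],[0,0,-22],100],[[28.5,6,-1],[0,0,-26],100],[[28.5,6,-1],[0,0,-26],100]])

```text
time_s: 2.08
eef_pos: [528.7, -11.1, 340.4]
ee_rot: [-0.001, 0.709, 0.705, -0.0]
force: [-0.8, -1.0, -0.6]
grip_width: 1.002
grip_force: 0.0
```

Run:
```python
from h import *
c=ctrl.capture("wrist"); cv2.imwrite("pics/w1.png",c["img"][:,:,::-1])
s=ctrl.sense();print(s["eef_pos"],s["joints"],s["ee_rot"])
ce,st=blue(c);print(ce,st,onz(c,ce,249),c["fx"]);print(np.array(c["extrinsics"]))
```

```text
[528.09 -12.37 340.69] [-0.25  0.27  1.27 -0.    1.6  -0.24] [-0.    0.71  0.7  -0.  ]
[316.26 202.35] [ 286  170   62   64 2942] [529.96  -9.77 249.  ] 279.961159492822
[[  1.    -0.01  -0.   529.38]
 [ -0.01  -0.96  -0.29  63.17]
 [ -0.     0.29  -0.96 483.48]
 [  0.     0.     0.     1.  ]]
```

View pics/w1.png

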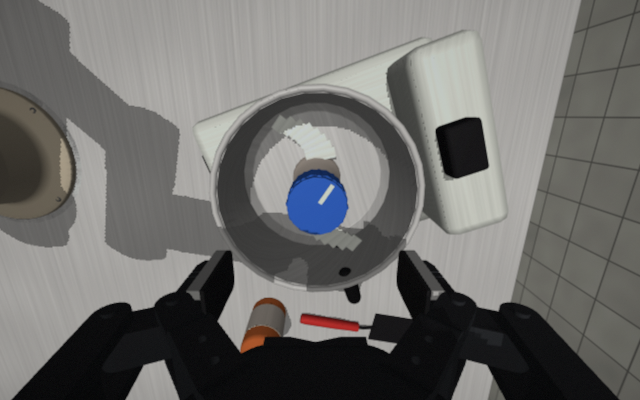

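The knob top is centred at about (317,204) with a white line, and nothing obstructs the fingers inside the bowl. I'll descend and grip.

Request:
step_arm(increments=[[[0.1,0.2,3],[0,0,0],100],[[0.1,0.2,7],[0,0,0],100],[[0.1,0.2,10.5],[0,0,0],100],[[0.1,0.2,12.2],[0,0,0],100],[[0.1,0.2,12.2],[0,0,0],55],[[0.1,0.2,12.2],[0,0,0],40],[[0.1,0.2,12.2],[0,0,0],40],[[0.1,0.2,12.2],[0,0,0],40]], squeeze=60)

```text
time_s: 3.12
eef_pos: [530.1, -12.7, 220.7]
ee_rot: [0.001, 0.711, 0.704, 0.0]
force: [-2.8, -2.2, 6.1]
grip_width: 0.617
grip_force: 62.6
```

Run:
```python
from h import *
s=ctrl.sense();print(s)
c=ctrl.capture("wrist"); cv2.imwrite("pics/w2.png",c["img"][:,:,::-1])
```

```text
{'time_s': 3.125, 'joints': array([-0.24,  0.33,  1.5 , -0.  ,  1.31, -0.23]), 'dq': array([ 0., -0.,  0., -0.,  0., -0.]), 'tau': array([  1.43, -38.51, -24.35,   0.76,  -0.62,  -0.05]), 'eef_pos': array([530.07, -12.75, 220.74]), 'ee_rot': array([0.  , 0.71, 0.7 , 0.  ]), 'force': array([-2.85, -2.2 ,  6.06]), 'wrist_torque': array([-0.44,  0.56, -0.08]), 'grip_force': 62.62605860363692, 'grip_width': 0.6165366159379431}
```

View pics/w2.png

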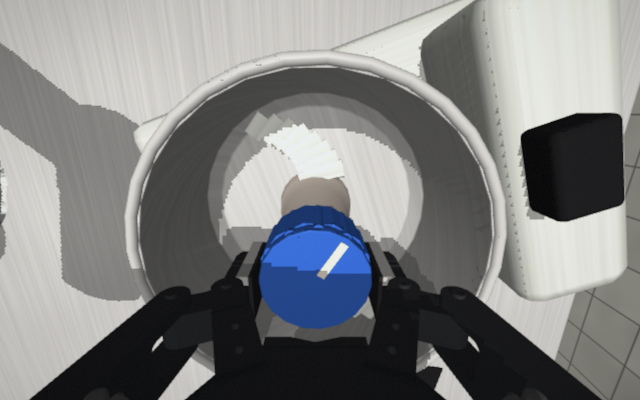

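The pads hold the knob on both sides, with the white line pointing to about (345,245). First I'll try counter-clockwise.

Request:
step_arm(increments=[[[0,0,0],[0,0,-4],40],[[0,0,0],[0,0,-8],40],[[0,0,0],[0,0,-12],40],[[0,0,0],[0,0,-12],40]])

```text
time_s: 3.68
eef_pos: [530.5, -12.3, 220.8]
ee_rot: [0.001, 0.633, 0.774, 0.001]
force: [0.5, -0.0, 5.9]
grip_width: 0.617
grip_force: 62.6
```

```bash
cat > st.py <<'E'
from h import *
s=ctrl.sense();q=s["ee_rot"];print(s["time_s"],s["eef_pos"],"yaw",np.degrees(2*np.arctan2(q[2],q[1])),s["force"],s["wrist_torque"],s["grip_width"],s["grip_force"],s["joints"])
E
python3 st.py
```

```text
3.675 [530.5  -12.34 220.81] yaw 101.50086990437643 [ 0.55 -0.04  5.9 ] [-0.02  0.11  0.05] 0.6170616151406494 62.602937277406454 [-0.24  0.33  1.5   0.    1.31 -0.44]
```

Request:
step_arm(increments=[[[0,0,0],[0,0,-4],40],[[0,0,0],[0,0,-8],40],[[0,0,0],[0,0,-12],40]])

```text
time_s: 4.05
eef_pos: [530.5, -12.3, 220.8]
ee_rot: [0.001, 0.548, 0.837, 0.001]
force: [-0.5, 0.4, 6.1]
grip_width: 0.618
grip_force: 62.8
```

```bash
python3 st.py
```

```text
4.05 [530.48 -12.3  220.82] yaw 113.57478109749562 [-0.48  0.43  6.14] [ 0.06  0.1  -0.08] 0.6180690805885224 62.75806298945099 [-0.24  0.33  1.5   0.    1.31 -0.66]
```

Request:
step_arm(increments=[[[0,0,0],[0,0,-4],40],[[0,0,0],[0,0,-8],40],[[0,0,0],[0,0,-12],40]])

```text
time_s: 4.42
eef_pos: [530.5, -12.3, 220.8]
ee_rot: [0.001, 0.457, 0.889, 0.0]
force: [-0.4, 0.9, 5.5]
grip_width: 0.618
grip_force: 62.8
```

```bash
python3 st.py
python3 - <<'E'
from h import *
c=ctrl.capture("wrist"); cv2.imwrite("pics/w3.png",c["img"][:,:,::-1])
E
```

```text
4.425 [530.47 -12.28 220.8 ] yaw 125.5753301115115 [-0.39  0.91  5.55] [ 0.07  0.1  -0.15] 0.6179582331228133 62.76383087038994 [-0.24  0.33  1.5   0.    1.31 -0.87]
```

View pics/w3.png

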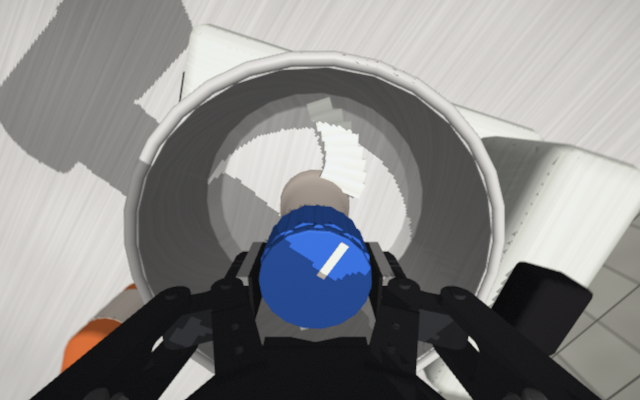

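The white line has stayed fixed relative to the gripper, so the knob is turning with it. 36° is past any wrong-way stop, so the thread is right-handed. I'll continue to about 80°.

Request:
step_arm(increments=[[[0,0,0],[0,0,-6],40],[[0,0,0],[0,0,-12],40],[[0,0,0],[0,0,-18],40],[[0,0,0],[0,0,-24],40],[[0,0,0],[0,0,-30],40],[[0,0,0],[0,0,-36],40],[[0,0,0],[0,0,-42],40],[[0,0,0],[0,0,-44],40]])

```text
time_s: 5.48
eef_pos: [530.5, -12.3, 220.9]
ee_rot: [0.002, 0.091, 0.996, -0.0]
force: [-0.0, -0.7, 5.6]
grip_width: 0.622
grip_force: 62.8
```

```bash
python3 st.py
python3 - <<'E'
from h import *
c=ctrl.capture("wrist"); cv2.imwrite("pics/w4.png",c["img"][:,:,::-1])
E
```

```text
5.475 [530.54 -12.27 220.89] yaw 169.552841532244 [-0.   -0.74  5.59] [ 0.08  0.09 -0.11] 0.6216786862920216 62.81560203060508 [-0.24  0.33  1.5   0.    1.31 -1.63]
```

View pics/w4.png

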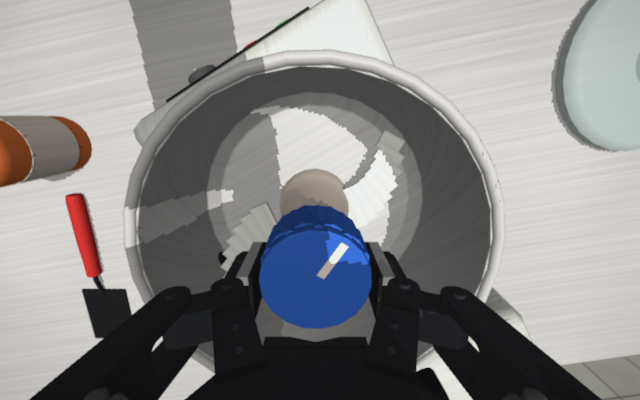

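The line still hasn't slipped in the gripper, so the knob has turned about 80°. Next I'll lift it straight up, gently at first.

Request:
step_arm(increments=[[[0,0,-0.3],[0,0,0],40],[[0,0,-0.6],[0,0,0],40],[[0,0,-1],[0,0,0],40]])

```text
time_s: 5.9
eef_pos: [529.7, -12.1, 229.3]
ee_rot: [-0.0, 0.092, 0.996, 0.0]
force: [-0.4, -0.0, -1.2]
grip_width: 0.617
grip_force: 62.8
```

```bash
python3 st.py
```

```text
5.9 [529.71 -12.09 229.28] yaw 169.45594896113528 [-0.42 -0.05 -1.22] [ 0.   -0.01  0.02] 0.6165407709685079 62.75760760065168 [-0.24  0.33  1.49  0.    1.33 -1.63]
```

The force is near zero, so the knob is free. I'll lift it higher and then carry it to the side.

Request:
step_arm(increments=[[[0,0,-2],[0,0,0],40],[[0,0,-5],[0,0,0],40],[[0,0,-8],[0,0,0],40],[[1,2,-9],[0,0,0],40],[[2,5,-9],[0,0,0],40],[[3,8,-9],[0,0,0],40],[[4,11,-9],[0,0,0],40],[[5,14,-9],[0,0,0],40]])

```text
time_s: 6.9
eef_pos: [506.0, 135.6, 319.3]
ee_rot: [-0.0, 0.092, 0.996, -0.0]
force: [-0.3, 0.1, -0.4]
grip_width: 0.617
grip_force: 62.9
```

Request:
step_arm(increments=[[[1,3,0],[0,0,0],40],[[2,6,0],[0,0,0],40],[[3,8.5,0],[0,0,0],40],[[3,9,0],[0,0,0],40],[[3,9,0],[0,0,0],40],[[3,9,0],[0,0,0],40]])

```text
time_s: 7.65
eef_pos: [493.6, 227.8, 319.3]
ee_rot: [-0.0, 0.092, 0.996, -0.0]
force: [0.0, -0.3, -1.1]
grip_width: 0.619
grip_force: 62.9
```

```bash
python3 st.py
python3 - <<'E'
from h import *
c=ctrl.capture("scene"); cv2.imwrite("pics/s5.png",c["img"][:,:,::-1])
E
```

```text
7.65 [493.57 227.77 319.29] yaw 169.39835761373448 [ 0.04 -0.26 -1.05] [ 0.02  0.05 -0.  ] 0.6194560425427843 62.92884916998446 [ 0.22  0.31  1.27 -0.    1.56 -1.17]
```

View pics/s5.png

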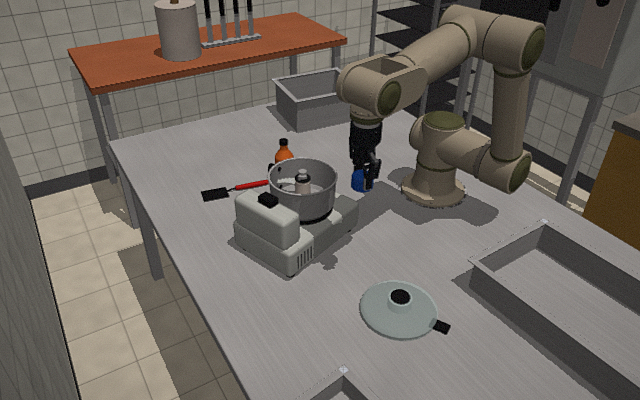

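The gripper holds the blue knob at (358,180), beside the bowl and above its rim. The hub at (303,180) is bare, and the bottle, spatula and lid haven't moved.

```bash
python3 -c "
from rig import ctrl
print(ctrl.finish_job())"
```

```text
the job is handed in; nothing more can be done
None
```

The knob came off counter-clockwise (right-hand thread) after about 80°; the gripper still holds it beside the bowl, above the rim, nothing else was moved, and the job is handed in.

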